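Set the food box's thermostat and hold its lid open for serving

TASK

With the lid of the heated food box still shut, turn the thermostat knob on the control box until its pointer stands at the small steel clip on the dial's rim. Then raise the lid to 50 degrees open and hold it there with the gripper so that the cook across the counter can serve: the program finishes while still holding the lid, which falls shut if let go. Leave the bottles, crockery and tools where they stand.

Things in the scene. Friction and masses are not known exactly. Their poses are not given: they have to be found in the camera images.
- warmer: heated food box of steel, fixed, 240 mm (its x) by 300 mm (its y) by 110 mm high without the lid; origin at the centre of its underside on the counter, z up. Its lid hinges along the top edge on its -x side (the robot's side) and opens upward at its +x side
- lid (a joint): angle of the food box's lid in rad: 0 shut (level), growing as the +x edge rises and swings back towards the robot, stop at 1.75; 50 degrees is 0.873. It turns freely and falls shut by its own weight (about 0.4 to 0.85 kg, so about 2 to 5 N at the handle)
- lid_hinge (a point): middle of the lid's hinge line, 116 mm to -x of the food box's origin and 110 mm above the counter; the hinge line runs along the food box's y. Its axes turn with the lid: y along the hinge, x along the lid towards its free edge, z out of its upper face. The lid plate is 236 mm long from the hinge and 300 mm wide, its upper face 7 mm above the hinge line (11 mm on the raised middle)
- lid_handle (a point): centre of the lid's bar handle: a round bar 12 mm in diameter and 120 mm long, along the hinge's direction, on two posts near its ends (110 mm apart); 190 mm from the hinge along the lid and 55 mm out from the hinge's level (44 mm clear below its centre, 165 mm above the counter when shut). Axes as at lid_hinge
- control_box: grey control box with white dial plate, fixed, 200 mm (its x) by 150 mm (its y) by 60 mm high; origin at the centre of its underside, z up. The knob's upright axis is 40 mm to -x of the origin
- thermostat (a joint): angle of the thermostat knob in rad, growing clockwise seen from above, range 0 to 4.71 (a tick each 30 degrees); at 0 the pointer is towards the control box's +y, at 1.57 towards its +x. It stays where it is left (friction about 0.04 Nm)
- knob_grip (a point): on the knob's axis, 30 mm above the top of the control box: the height to grip. The knob is a disc 64 mm across, its top 9.5 mm above the box, with a grip bar 10 mm thick and 46 mm long on it whose top is 38 mm above the box. The bar lies along the pointer's direction
- pointer (a point): end of the knob's white pointer line: 34 mm from the knob's axis, 4 mm above the top of the control box, turning with the knob
- clip_mark (a point): inner end of the small dark steel T-shaped clip (21 mm long outwards, its stem 8 mm and its outer crossbar 20 mm wide, 5 mm high, fixed) on the dial's rim: 34 mm from the knob's axis, 4 mm above the top of the control box. The pointer is on the clip when point pointer and this point coincide; it lies 1.3 to 2.0 rad on the thermostat's scale
- sauce_bottle: brown squeeze bottle, 56 mm across, 170 mm high, standing beyond the food box; origin at the centre of its underside; bystander
- spice_jar: small glass jar, 44 mm across, 60 mm high, standing on the far part of the control box; origin at the centre of its underside; bystander
- mug: white mug, 76 mm across, 90 mm high, standing beyond the control box; origin at the centre of its underside; bystander
- bowl: bowl, 120 mm across, 55 mm high; origin at the centre of its underside; bystander
- oil_bottle: amber glass bottle, 60 mm across, 200 mm high; origin at the centre of its underside; bystander
- spatula: spatula lying on the cutting board at the right; bystander

How it is judged:
On the way, in this order (a step that is already met when the one before it is completed fails the run):
1. the thermostat's pointer stands at the clip (within 6 mm at the rim, 10 degrees) and rests there, the lid still shut (distance between pointer and clip_mark below 0.006 m and value of joint lid below 0.09 rad and velocity of joint thermostat between -0.1 and 0.1 rad/s), for 0.3 s.
2. the lid stands 50 degrees open (within 6 degrees), held by the gripper (value of joint lid between 0.768 and 0.977 rad and contact force between lid and the fingers above 0.5 N), for 0.3 s.
At the end, for the whole second after the job is handed in: The lid is held still by the gripper's fingers (contact over 0.5 N) at 50 degrees open, within 6 degrees, and the thermostat's pointer still stands at the clip, within 6 mm at the rim (10 degrees) (all of step 2 and distance between pointer and clip_mark below 0.006 m and velocity of joint lid between -0.08 and 0.08 rad/s); the arm keeps its last pose, push and grip.
It fails at once if a bystander is moved more than 40 mm, or a standing one tipped over (distance of any of sauce_bottle, spice_jar, mug, bowl, oil_bottle, spatula from where it was at the start of the episode above 0.04 m or angle between any of sauce_bottle, spice_jar, mug, bowl, oil_bottle's own z axis and vertical above 0.6 rad).
It also fails if it takes over 54 s, if anything falls off the work surface, if the arm or the gripper's body presses on something with over 40 N, if the wrist force passes 120 N, or if a joint passes its speed limit or range.

ROBOT

A 7-joint arm with a two-finger parallel gripper is mounted at the origin on the work surface. World frame = base frame: x ahead of the robot, y to its left, z up, the work surface at z = 0. Lengths are in m, angles in rad, forces in N, time in s.
With the tool pointing down it reaches from about 0.425 to 0.925 m from the base axis. Payload 6.8 kg.
Tool frame: the origin (TCP) lies midway between the tips of the shut fingers; the grasp point (between the pads) lies 19 mm behind it; z points along the fingers, y is the line along which they close (so a half turn about z gives the same grasp; the last joint's range is limited). The gripper opens to 88 mm and grips with 3 to 60 N. Pads are 20 mm wide; open, the fingers measure 115 mm over their backs; the gripper's body (75 mm by 178 mm) begins 61 mm behind the grasp point.
Start: joints at [1.212, 0.477, 0.022, 1.555, -0.011, 1.109, -0.083], TCP at [0.168, -0.654, 0.223] pointing down, gripper open.
Joint ranges: [-2.96, 2.96], [-0.34, 2.1], [-1.41, 1.46], [0.24, 2.44], [-1.37, 4.51], [0.17, 1.92], [-2.96, 2.96]. Speed limits (rad/s): [2.39, 2.39, 3.14, 3.14, 3.14, 3.14, 3.14].

INTERFACE

Orientations are given as a unit quaternion [x, y, z, w].
In Python, from workcell import sensors, cams, manip gives the robot as it stands.
- The arm moves only by the shell command python3 -m handwheel 'ROWS'. ROWS is a JSON object of lists of equal length, an entry for each row: "dr": the turn, a rotation vector about the tool's x, y, z normalised to -1 to 1, where 1 is 180 degrees, a list of three; "linear": the shift along the tool's x, y, z normalised to -1 to 1, where 1 is 0.1 m, a list of three; "claw": the opening, from 0 (shut) to 1 (fully open). In form: {"dr": [[ax, ay, az], ...], "linear": [[dx, dy, dz], ...], "claw": [claw, ...]}. A call has 1 to 12 rows; each row is the pose to reach, as a shift and turn from the pose commanded when the call began, along the tool's axes at that moment, turning the shorter way round; what a row does not reach only later rows make up. A row lasts 1/10 s, in which the tool goes at most 50 mm and 8.59 degrees, less where a joint would pass 70% of its speed; a pose out of reach is approached as far as the arm can. A call with a number of a shift or a turn outside -1 to 1 is refused whole. A call with a gripper value outside its range is refused whole. The fingers move at their own pace and stop on an object; the grip force is fixed at half the most. Time passes only in rows, so rows that repeat a pose let the fingers close. It gives the time, the measured TCP pose, the force, the opening and the grip force at its end, in the units of the state.
- sensors.sense(): the state, without advancing time (a new reading comes with each control period).
- cams.capture(name): name is "scene" or "top" or "wrist"; returns a dict with "img" (480x640x3 uint8, blue, green, red), "fov_y" (degrees; the focal length in pixels is half the picture's height over the tangent of half this angle, whatever the lens; pixels are square), "cx", "cy" (the principal point, pixels), "distortion" ([k1, k2, p1, p2, k3] as OpenCV has them; the pictures are not rectified), "view" (4x4, takes a point from world to camera coordinates); the wrist camera has in their place "hand_eye" (4x4, takes a point from camera to tool coordinates, whose origin is the TCP and whose axes are the flange's). Camera axes: x right, y down, z forward; pixel columns grow to the right and rows downward; lengths in m; the calibration is good to about 2 mm. A picture is of the moment at which its call begins: read the wrist's pose just before it. There is no depth.
- manip.sign_off(): hands the job in; it is judged then, once.
The state is a dict: "clock": time; "qpos": joint angles; "joint_vel": joint speeds; "tau": joint torques, N m; "position": TCP position; "eef_rot": TCP orientation; "force": force on the tool from outside, world axes, zero at the start; "moment": the same for the moment, N m; "grip_width": finger opening in m; "gripper_force": force on a finger pad.
Only numpy, scipy, OpenCV 4.12 (cv2) and the standard library are available. Lean on these libraries where they do the work, as an engineer would, in place of code of your own. Each camera call takes 0.05 s, during which the arm holds its last target. There are 200 camera calls.

## Working session

There is one attempt and no reset: what is moved stays moved. The work goes in short steps, Python scripts to look and compute and a shell command to move; the robot and the scene stay as the last step left them, time stands still between calls to the robot, and variables do not carry over. Pictures are saved under pics/ and viewed, at most 10 in all, crops included, and the job is handed in when it is done.

```bash
mkdir -p pics; ls; python3 - <<'E'
from workcell import sensors, cams
import cv2,numpy as np,pickle
print(sensors.sense())
for n in ("scene","top"):
    c=cams.capture(n); cv2.imwrite(f"pics/{n}0.png",c["img"]); pickle.dump(c,open(f"pics/{n}0.pkl","wb"))
    print(n,{k:v for k,v in c.items() if k!="img"})
E
```

```text
pics
{'clock': 0.0, 'qpos': array([ 1.21187788,  0.47775278,  0.02235723,  1.55646363, -0.01150695,
        1.10926681, -0.08308953]), 'joint_vel': array([-2.28182884e-05, -2.01021586e-04, -1.18993148e-03,  7.94651286e-04,
        6.24202491e-04,  6.73337002e-04, -4.52190128e-05]), 'tau': array([-5.86549305e-06, -5.82858932e+01,  1.53485980e+00, -2.72616953e+01,
       -5.43014542e-02,  1.68854190e-02,  1.85936274e-04]), 'position': array([ 0.1673601 , -0.65330303,  0.22170864]), 'eef_rot': array([ 9.92145346e-01,  1.25087310e-01, -1.75004363e-04, -8.63543232e-04]), 'force': array([ 0.02888175,  0.56260777, -0.05238208]), 'moment': array([0.03473198, 0.00903124, 0.0034932 ]), 'gripper_force': 0.0, 'grip_width': 0.08773559231746327}
scene {'fov_y': 45.01345604006589, 'cx': 316.48857156892063, 'cy': 231.86789612575802, 'distortion': array([-0.03597523,  0.        ,  0.        ,  0.        ,  0.        ]), 'view': array([[ 0.47746983,  0.87847791,  0.01729492, -0.22451354],
       [ 0.50440105, -0.25792847, -0.82404641, -0.19411469],
       [-0.71944572,  0.40218088, -0.56625824,  1.91417109],
       [ 0.        ,  0.        ,  0.        ,  1.        ]])}
top {'fov_y': 46.333468421748364, 'cx': 318.89457497289175, 'cy': 236.19525305279507, 'distortion': array([0.01058332, 0.        , 0.        , 0.        , 0.        ]), 'view': array([[-1.63162021e-02, -9.99866293e-01,  1.08492965e-03,
        -5.20948853e-02],
       [-9.88608429e-01,  1.59700989e-02, -1.49660714e-01,
         5.59937014e-01],
       [ 1.49623377e-01, -3.51446505e-03, -9.88736817e-01,
         1.66450055e+00],
       [ 0.00000000e+00,  0.00000000e+00,  0.00000000e+00,
         1.00000000e+00]])}
```

View pics/top0.png

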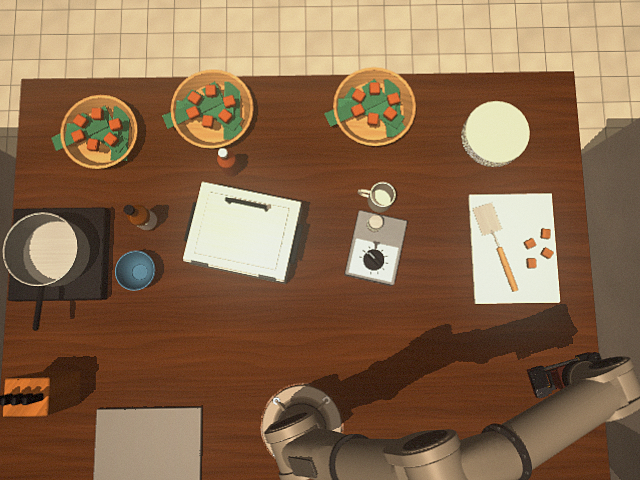

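View pics/scene0.png

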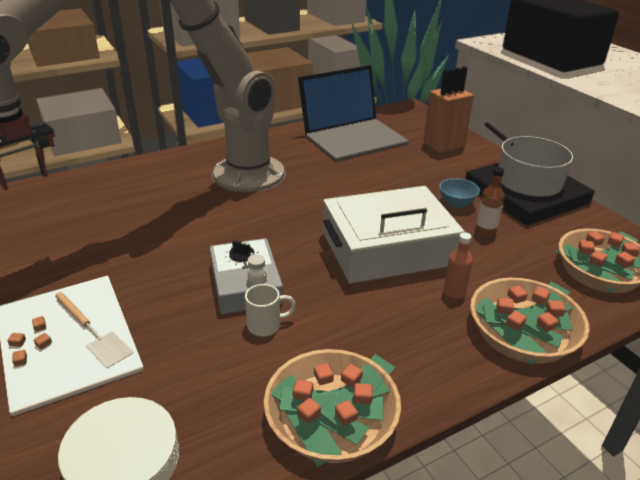

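The top view shows the food box around (245,232) with its handle at (247,203), the control box at (377,247) with the knob near (374,259), the jar at (375,222) and the mug at (381,195). The scene view shows the same: knob (241,250), handle (404,218).

```bash
cat > h.py <<'E'
import cv2,numpy as np,pickle
from scipy.spatial.transform import Rotation as R
def K(c):
    f=240/np.tan(np.radians(c["fov_y"]/2)); return np.array([[f,0,c["cx"]],[0,f,c["cy"]],[0,0,1]])
def V(c,s=None):   # world->camera
    if "view" in c: return c["view"]
    T=np.eye(4);T[:3,:3]=R.from_quat(s["eef_rot"]).as_matrix();T[:3,3]=s["position"]
    return np.linalg.inv(T@c["hand_eye"])
def cast(c,px,z,s=None):
    v=np.linalg.inv(V(c,s)); p=cv2.undistortPoints(np.float64(px).reshape(-1,1,2),K(c),c["distortion"])[:,0]
    d=np.c_[p,np.ones(len(p))]@v[:3,:3].T; o=v[:3,3]
    return o+d*((z-o[2])/d[:,2])[:,None]
def proj(c,P,s=None):
    v=V(c,s); return cv2.projectPoints(np.float64(P).reshape(-1,1,3),cv2.Rodrigues(v[:3,:3])[0],v[:3,3],K(c),c["distortion"])[0][:,0]
E
python3 - <<'E'
from h import *
c=pickle.load(open("pics/top0.pkl","rb")); i=c["img"]
a=cv2.resize(i[195:295,330:430],None,fx=4,fy=4,interpolation=cv2.INTER_CUBIC)
b=cv2.resize(i[170:290,172:312],None,fx=2.8,fy=2.8,interpolation=cv2.INTER_CUBIC)
h=400; b=cv2.resize(b,(392,400)) if 0 else b
o=np.zeros((400,800,3),np.uint8); o[:, :400]=a; o[:b.shape[0],402:402+b.shape[1]]=b
cv2.imwrite("pics/crop1.png",o)
# handle ends and lid corners
print(cast(c,[[225,202],[269,209]],0.165).round(3), cast(c,[[374,260]],0.098).round(3))
g=cv2.cvtColor(i,cv2.COLOR_BGR2HSV)
m=((g[...,2]>95)&(g[...,1]<70)).astype(np.uint8); n,l,st,ce=cv2.connectedComponentsWithStats(m)
for k in range(1,n):
    if st[k,4]>300 and 150<ce[k][0]<450 and 180<ce[k][1]<300:
        pts=cv2.findContours((l==k).astype(np.uint8),0,2)[0][0]; r=cv2.minAreaRect(pts); print(st[k],r,cv2.boxPoints(r).round(1).tolist())
E
```

```text
[[0.643 0.205 0.165]
 [0.621 0.08  0.165]] [[ 0.478 -0.221  0.098]]
[ 183  182  118  101 8372] ((241.5919189453125, 231.56875610351562), (104.42544555664062, 84.01493072509766), 12.030595779418945) [[181.8000030517578, 261.79998779296875], [199.3000030517578, 179.60000610351562], [301.3999938964844, 201.39999389648438], [283.8999938964844, 283.5]]
[361 182  35  25 371] ((379.82305908203125, 195.04930114746094), (25.071067810058594, 30.68939971923828), 64.98310852050781) [[360.6000061035156, 190.1999969482422], [388.3999938964844, 177.1999969482422], [399.0, 199.89999389648438], [371.20001220703125, 212.89999389648438]]
[ 345  210   62   75 2988] ((375.7718505859375, 247.70603942871094), (50.55247497558594, 67.08564758300781), 12.380758285522461) [[343.8999938964844, 275.0], [358.29998779296875, 209.5], [407.70001220703125, 220.39999389648438], [393.29998779296875, 285.8999938964844]]
```

View pics/crop1.png

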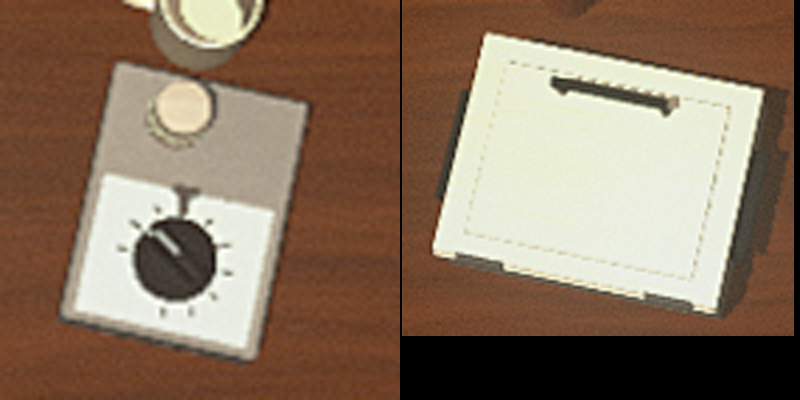

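The crop shows the knob at about (374,260), with the pointer up-left. The clip stem's inner end is near (376,248), almost along the box's +x. The handle runs along the far side of the lid.

```bash
for i in 1 2 3; do :; done; python3 -m handwheel '{"dr":[[0,0,0],[0,0,0],[0,0,0]],"linear":[[0.5,-0.42,-0.15],[1,-0.85,-0.3],[1,-0.85,-0.3]],"claw":[1,1,1]}'
python3 -m handwheel '{"dr":[[0,0,0],[0,0,0],[0,0,0]],"linear":[[0.5,-0.42,0],[1,-0.85,0],[1,-0.85,0]],"claw":[1,1,1]}'
python3 -m handwheel '{"dr":[[0,0,0],[0,0,0],[0,0,0]],"linear":[[0.5,-0.42,0],[1,-0.85,0],[1,-0.85,0]],"claw":[1,1,1]}'
python3 - <<'E'
from h import *
from workcell import sensors,cams
s=sensors.sense(); c=cams.capture("wrist"); print(c["hand_eye"].round(3),c["fov_y"]); print(s["position"],R.from_quat(s["eef_rot"]).as_matrix().round(3),s["qpos"].round(2))
t=pickle.load(open("pics/top0.pkl","rb"))
k=cast(t,[[373.75,259.75]],.098)[0]; p=cast(t,[[368.5,253.5]],.066)[0]; cl=cast(t,[[376,248]],.064)[0]; print(k,p,cl)
E
```

```text
clock: 0.4
position: [0.2455, -0.5441, 0.2528]
eef_rot: [0.992, 0.126, 0.0, -0.001]
force: [0.4, -0.6, 0.9]
grip_width: 0.0879
gripper_force: 0.0
clock: 0.7
position: [0.3213, -0.436, 0.2525]
eef_rot: [0.992, 0.127, 0.0, -0.001]
force: [-0.4, -0.3, -0.3]
grip_width: 0.0878
gripper_force: 0.0
clock: 1.0
position: [0.3968, -0.3287, 0.2525]
eef_rot: [0.992, 0.127, 0.0, -0.0]
force: [-0.2, -0.1, 0.2]
grip_width: 0.0879
gripper_force: 0.0
[[-0.001 -0.952 -0.306  0.086]
 [ 1.    -0.001  0.     0.001]
 [-0.001 -0.306  0.952 -0.161]
 [ 0.     0.     0.     1.   ]] 67.47724523677425
[ 0.39675615 -0.32869982  0.25254436] [[ 0.968  0.252  0.   ]
 [ 0.252 -0.968  0.001]
 [ 0.001 -0.001 -1.   ]] [ 0.72  0.19 -0.17  1.89  0.04  1.06 -0.78]
[ 0.47833722 -0.2201998   0.098     ] [ 0.50076416 -0.20834488  0.066     ] [ 0.51721031 -0.23147013  0.064     ]
```

```bash
python3 -m handwheel '{"dr":[[0,0,-0.045],[0,0,-0.09],[0,0,-0.135],[0,0,-0.17],[0,0,-0.17],[0,0,-0.17]],"linear":[[0.5,-0.42,0],[1,-0.85,0],[1,-0.85,0],[1,-0.85,0],[1,-0.85,0],[1,-0.85,0]],"claw":[1,1,1,1,1,1]}'
python3 - <<'E'
from h import *
from workcell import sensors,cams
s=sensors.sense(); c=cams.capture("wrist"); pickle.dump((s,c),open("pics/w1.pkl","wb")); cv2.imwrite("pics/w1.png",c["img"]); print(s["position"],R.from_quat(s["eef_rot"]).as_matrix().round(3))
print(proj(c,[[.478,-.220,.098],[.478,-.220,.064]],s))
E
```

```text
clock: 1.65
position: [0.47, -0.2261, 0.2523]
eef_rot: [0.925, 0.38, -0.0, -0.0]
force: [-1.1, 0.4, -0.3]
grip_width: 0.0879
gripper_force: 0.0
[ 0.46998993 -0.22611712  0.25233619] [[ 0.711  0.704 -0.001]
 [ 0.704 -0.711 -0.   ]
 [-0.001 -0.    -1.   ]]
[[317.96056209 208.47795584]
 [317.99612299 200.51981529]]
```

View pics/w1.png

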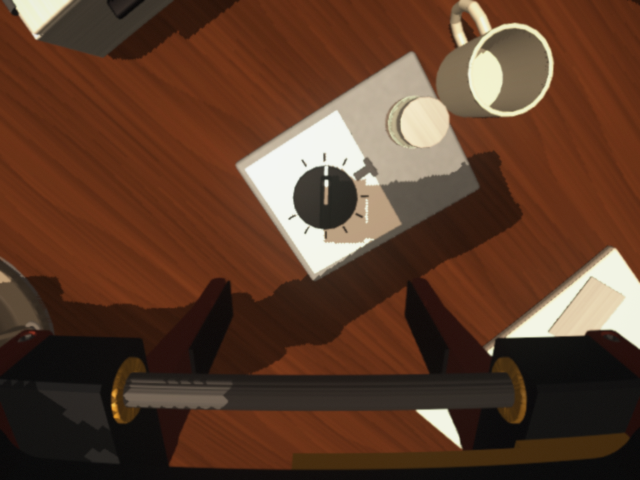

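The wrist view shows the knob disc at about (325,197). Its pointer runs straight up the image to about (326,168), and the clip's stem goes from about (356,180) out to its crossbar at (368,168).

```bash
python3 - <<'E'
from h import *
s,c=pickle.load(open("pics/w1.pkl","rb")); i=c["img"]; hsv=cv2.cvtColor(i,cv2.COLOR_BGR2HSV)
d=(hsv[...,2]<70).astype(np.uint8); d[:, :285]=0; d[:,362:]=0; d[:160]=0; d[235:]=0
d=cv2.morphologyEx(d,cv2.MORPH_OPEN,np.ones((7,7)))
d=cv2.morphologyEx(d,cv2.MORPH_CLOSE,np.ones((15,15)))
ct=max(cv2.findContours(d,0,2)[0],key=cv2.contourArea); e=cv2.fitEllipse(cv2.convexHull(ct)); print(e)
k=cast(c,[e[0]],.0675,s)[0]; rim=cast(c,ct[:,0],.0675,s); print("axis",k.round(4),"radius",np.hypot(*(rim-k)[:,:2].T).mean())
# pointer: bright pixels in disc
r=np.array([[x,y] for y in range(160,215) for x in range(310,342) if hsv[y,x,2]>120 and np.hypot(x-e[0][0],y-e[0][1])<30])
print("bright",len(r),r.mean(0),r.min(0),r.max(0))
a=cv2.resize(i[140:260,265:425],None,fx=5,fy=5,interpolation=cv2.INTER_CUBIC); cv2.imwrite("pics/w1c.png",a)
E
```

```text
((324.992431640625, 197.3399658203125), (61.07990264892578, 62.45661544799805), 88.04217529296875)
axis [ 0.4856 -0.2221  0.0675] radius 0.030207286631086332
bright 131 [325.67175573 186.20610687] [324 168] [328 204]
```

View pics/w1c.png

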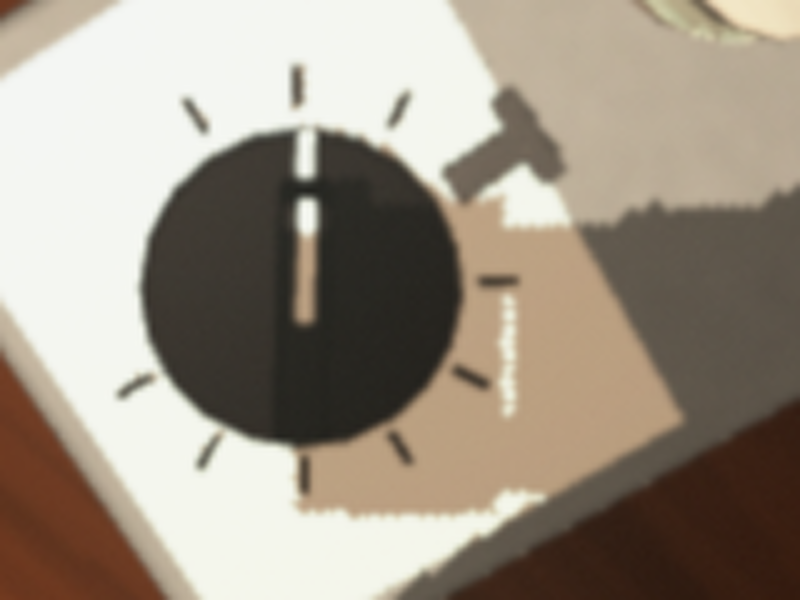

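The crop shows the knob centre at (302,287), i.e. pixel (325.4,197.4). The pointer tip is at (308,130), i.e. (326.6,166), and the clip's inner end at (452,186), i.e. (355.4,177.2).

```bash
python3 - <<'E'
from h import *
s,c=pickle.load(open("pics/w1.pkl","rb")); t=pickle.load(open("pics/top0.pkl","rb"))
kt=cast(t,[[373.75,259.75]],.0675)[0]; k=cast(c,[[325.2,197.4]],.0675,s)[0]
cl,cb=cast(c,[[355.4,177.2],[265+528/5,140+133/5]],.064,s); tip=cast(c,[[326.6,166.0]],.0695,s)[0]; b1,=cast(c,[[265+305/5,140+322/5]],.098,s)
ang=lambda v:np.degrees(np.arctan2(v[1],v[0]))
print("knob top/wrist",kt,k); print("clip r",np.hypot(*(cl-k)[:2]),ang(cl-k),ang(cb-k),"pointer r",np.hypot(*(tip-k)[:2]),ang(tip-k),"bar",ang(tip-b1))
print("clip top",cast(t,[[376,248.2]],.064))
r=R.from_quat(s["eef_rot"]).as_matrix(); print("tool x ang",ang(r[:2,0])); print("shift tool",r.T@(k-s["position"]))
E
```

```text
knob top/wrist [ 0.48160249 -0.22328454  0.0675    ] [ 0.48570798 -0.22229779  0.0675    ]
clip r 0.03512773020460895 -11.987592277316303 -11.242435461495846 pointer r 0.030739736278662638 42.589516732127116 bar 42.90008114289135
clip top [[ 0.51660688 -0.23145105  0.064     ]]
tool x ang 44.71959424122687
shift tool [0.0139707  0.00843806 0.18482338]
```

```bash
python3 -m handwheel '{"dr":[[0,0,0.011],[0,0,0.011],[0,0,0.011],[0,0,0.011]],"linear":[[0.13,0.08,0.3],[0.13,0.08,0.7],[0.13,0.08,1],[0.13,0.08,1]],"claw":[1,1,1,1]}'
python3 - <<'E'
from h import *
from workcell import sensors
s=sensors.sense(); r=R.from_quat(s["eef_rot"]).as_matrix(); print(s["position"],np.degrees(np.arctan2(r[1,0],r[0,0])),r[:,2]); print("to go",r.T@(np.array([.4845,-.2225,.0745])-s["position"]))
E
```

```text
clock: 2.1
position: [0.482, -0.2217, 0.1489]
eef_rot: [0.931, 0.365, -0.003, -0.003]
force: [-0.1, -0.3, -0.3]
grip_width: 0.0881
gripper_force: 0.0
[ 0.48202999 -0.2217433   0.14891742] 42.80372064810471 [-0.0075574   0.00261263 -0.99996803]
to go [0.00157855 0.00275823 0.0743944 ]
```

```bash
python3 -m handwheel '{"dr":[[0,0,0],[0,0,0],[0,0,0],[0,0,0],[0,0,0],[0,0,0],[0,0,0],[0,0,0],[0,0,0],[0,0,0]],"linear":[[0.01,0.01,0.3],[0.01,0.01,0.6],[0.01,0.01,0.76],[0.01,0.01,0.76],[0.01,0.01,0.76],[0.01,0.01,0.76],[0.01,0.01,0.76],[0.01,0.01,0.76],[0.01,0.01,0.76],[0.01,0.01,0.76]],"claw":[1,1,1,1,0,0,0,0,0,0]}'
python3 - <<'E'
from h import *
from workcell import sensors
s=sensors.sense(); r=R.from_quat(s["eef_rot"]).as_matrix(); print(s["position"],np.degrees(np.arctan2(r[1,0],r[0,0])),r[:,2],s["force"],s["grip_width"],s["moment"])
E
```

```text
clock: 3.1
position: [0.487, -0.2219, 0.0769]
eef_rot: [0.93, 0.366, 0.0, 0.0]
force: [0.0, -0.3, -0.0]
grip_width: 0.0432
gripper_force: 0.0
[ 0.48697999 -0.22186983  0.07689901] 42.983413412786014 [ 2.91163443e-04 -1.91341267e-04 -9.99999939e-01] [ 0.0398758  -0.29162517 -0.03517012] 0.04318408127574374 [-0.01516056 -0.02466578 -0.01380021]
```

```bash
python3 -m handwheel '{"dr":[[0,0,0],[0,0,0],[0,0,0],[0,0,0],[0,0,0],[0,0,0],[0,0,0],[0,0,0],[0,0,0]],"linear":[[0,0,0.02],[0,0,0.02],[0,0,0.02],[0,0,0.02],[0,0,0.02],[0,0,0.02],[0,0,0.02],[0,0,0.02],[0,0,0.02]],"claw":[0,0,0,0,0,0,0,0,0]}'
python3 - <<'E'
from workcell import sensors
s=sensors.sense();print(s["position"],s["force"],s["moment"])
E
```

```text
clock: 4.0
position: [0.4852, -0.22, 0.0743]
eef_rot: [0.93, 0.367, -0.001, -0.002]
force: [-3.9, 4.8, 4.3]
grip_width: 0.0098
gripper_force: 30.0
[ 0.48522909 -0.21998144  0.07433668] [-3.88149805  4.76928092  4.34494045] [1.0344451  1.00520548 0.00463512]
```

```bash
python3 -m handwheel '{"dr":[[0,0,0.02],[0,0,0.05],[0,0,0.08],[0,0,0.115],[0,0,0.15],[0,0,0.185],[0,0,0.22],[0,0,0.255],[0,0,0.285],[0,0,0.303],[0,0,0.303],[0,0,0.303]],"linear":[[0,-0.025,-0.01],[0,-0.025,-0.01],[0,-0.025,-0.01],[0,-0.025,-0.01],[0,-0.025,-0.01],[0,-0.025,-0.01],[0,-0.025,-0.01],[0,-0.025,-0.01],[0,-0.025,-0.01],[0,-0.025,-0.01],[0,-0.025,-0.01],[0,-0.025,-0.01]],"claw":[0,0,0,0,0,0,0,0,0,0,0,0]}'
python3 - <<'E'
from h import *
from workcell import sensors,cams
s=sensors.sense(); r=R.from_quat(s["eef_rot"]).as_matrix();print(s["position"],np.degrees(np.arctan2(r[1,0],r[0,0])),s["force"],s["moment"],s["qpos"].round(2),s["joint_vel"].round(3))
c=cams.capture("wrist"); pickle.dump((s,c),open("pics/w2.pkl","wb")); cv2.imwrite("pics/w2.png",c["img"])
E
```

```text
clock: 5.2
position: [0.4856, -0.2219, 0.0745]
eef_rot: [0.995, -0.101, 0.001, 0.001]
force: [5.5, -7.6, -16.9]
grip_width: 0.01
gripper_force: 30.0
[ 0.48557676 -0.22190342  0.07447334] -11.617232661269519 [  5.45251977  -7.56819259 -16.85409177] [-1.63017671 -1.3198986   0.027896  ] [ 0.35  0.44 -0.05  2.01  0.04  0.68 -1.5 ] [ 0.002  0.002 -0.004  0.001 -0.001  0.     0.003]
```

View pics/w2.png

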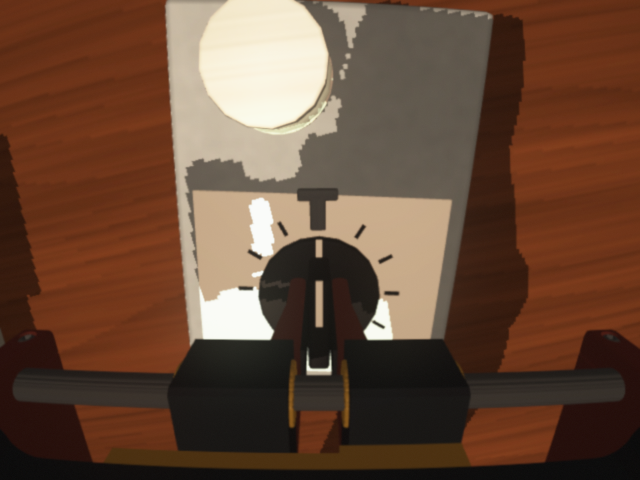

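The pointer line (319,243) points at the clip's stem (318,225), so they're aligned. I'll open the gripper and lift straight up.

```bash
python3 -m handwheel '{"dr":[[0,0,0],[0,0,0],[0,0,0],[0,0,0],[0,0,0],[0,0,0],[0,0,0],[0,0,0],[0,0,0],[0,0,0],[0,0,0]],"linear":[[0,0,0],[0,0,0],[0,0,0],[0,0,0],[0,0,0],[0,0,-0.1],[0,0,-0.4],[0,0,-0.8],[0,0,-1],[0,0,-1],[0,0,-1]],"claw":[0.5,0.5,0.5,0.5,0.5,0.5,0.5,0.5,0.5,0.5,0.5]}'
python3 -m handwheel '{"dr":[[0,0,0],[0,0,0],[0,0,0]],"linear":[[0,0,-0.5],[0,0,-0.9],[0,0,-0.9]],"claw":[0.8,0.8,0.8]}'
python3 - <<'E'
from h import *
from workcell import sensors,cams
s=sensors.sense(); c=cams.capture("wrist"); pickle.dump((s,c),open("pics/w3.pkl","wb")); r=R.from_quat(s["eef_rot"]).as_matrix()
print(s["position"],np.degrees(np.arctan2(r[1,0],r[0,0])),s["force"])
t=pickle.load(open("pics/top0.pkl","rb"))
a,b=cast(t,[[225,202],[269,209]],0.165); m=(a+b)/2; print(a,b,m); 
k=np.array([.4855,-.222]); ex=np.array([np.cos(np.radians(-11.8)),np.sin(np.radians(-11.8))])
cv2.imwrite("pics/w3.png",np.hstack([c["img"][100:340,200:450],c["img"][:240,:250]]))
E
```

```text
clock: 6.35
position: [0.4852, -0.22, 0.1762]
eef_rot: [0.995, -0.101, 0.0, 0.0]
force: [0.3, -0.3, -0.0]
grip_width: 0.044
gripper_force: 0.0
clock: 6.65
position: [0.4876, -0.2208, 0.2698]
eef_rot: [0.995, -0.101, 0.004, 0.001]
force: [0.3, 0.3, -0.3]
grip_width: 0.0647
gripper_force: 0.0
[ 0.48755609 -0.22076059  0.26977675] -11.557688294857243 [ 0.33187617  0.28115295 -0.34970309]
[0.64316872 0.20486243 0.165     ] [0.62087022 0.07975026 0.165     ] [0.63201947 0.14230635 0.165     ]
```

View pics/w3.png

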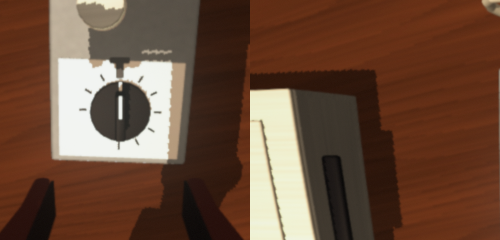

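The knob's pointer (120,84 in the crop) is still on the clip (120,70). Next I'll move over the lid handle, turning the tool 90° on the way.

```bash
python3 -m handwheel '{"dr":[[0,0,-0.04],[0,0,-0.085],[0,0,-0.13],[0,0,-0.175],[0,0,-0.22],[0,0,-0.265],[0,0,-0.31],[0,0,-0.355],[0,0,-0.4],[0,0,-0.445],[0,0,-0.49],[0,0,-0.5]],"linear":[[0,-0.1,-0.1],[0.05,-0.2,-0.2],[0.1,-0.4,-0.2],[0.15,-0.6,-0.2],[0.17,-0.8,-0.2],[0.17,-0.95,-0.2],[0.17,-0.95,-0.2],[0.17,-0.95,-0.2],[0.17,-0.95,-0.2],[0.17,-0.95,-0.2],[0.17,-0.95,-0.2],[0.17,-0.95,-0.2]],"claw":[0.8,0.8,0.8,0.8,0.8,0.8,0.8,0.8,0.8,0.8,0.8,0.8]}'
for k in 1 2; do :; done
python3 -m handwheel '{"dr":[[0,0,0],[0,0,0],[0,0,0]],"linear":[[0.5,0.1,0],[0.97,0.18,0],[0.97,0.18,0]],"claw":[0.8,0.8,0.8]}'
python3 -m handwheel '{"dr":[[0,0,0],[0,0,0],[0,0,0]],"linear":[[0.5,0.1,0],[0.97,0.18,0],[0.97,0.18,0]],"claw":[0.8,0.8,0.8]}'
python3 -m handwheel '{"dr":[[0,0,0],[0,0,0],[0,0,0],[0,0,0]],"linear":[[0.5,0.1,0],[0.9,0.18,0],[0.97,0.18,0],[0.97,0.18,0]],"claw":[0.8,0.8,0.8,0.8]}'
python3 - <<'E'
from h import *
from workcell import sensors,cams
s=sensors.sense(); c=cams.capture("wrist"); pickle.dump((s,c),open("pics/w4.pkl","wb")); cv2.imwrite("pics/w4.png",c["img"]); r=R.from_quat(s["eef_rot"]).as_matrix()
print(s["position"],r.round(3),s["qpos"].round(2))
E
```

```text
clock: 7.9
position: [0.5196, -0.1301, 0.2829]
eef_rot: [0.773, 0.634, -0.001, -0.002]
force: [0.4, 0.4, 0.2]
grip_width: 0.0706
gripper_force: 0.0
clock: 8.2
position: [0.5583, -0.0308, 0.2833]
eef_rot: [0.771, 0.636, 0.0, -0.003]
force: [0.4, -0.3, 0.1]
grip_width: 0.0701
gripper_force: 0.0
clock: 8.5
position: [0.5946, 0.0605, 0.2831]
eef_rot: [0.771, 0.636, 0.0, -0.003]
force: [0.0, 0.3, -0.4]
grip_width: 0.0701
gripper_force: 0.0
clock: 8.9
position: [0.631, 0.1451, 0.2832]
eef_rot: [0.774, 0.634, -0.002, -0.001]
force: [-0.1, -0.1, 0.4]
grip_width: 0.0706
gripper_force: 0.0
[0.63099248 0.14514803 0.28323949] [[ 0.197  0.98  -0.004]
 [ 0.98  -0.197 -0.   ]
 [-0.001 -0.004 -1.   ]] [-0.03  0.42 -0.41  1.53  0.17  1.23 -0.66]
```

View pics/w4.png

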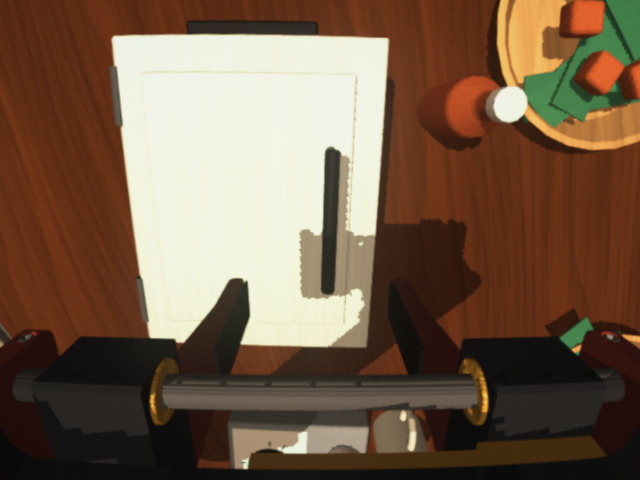

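The wrist view shows the handle bar from about (332,149) to (328,292) between the open fingers. The sauce bottle is clear, at (470,105).

```bash
python3 - <<'E'
from h import *
s,c=pickle.load(open("pics/w4.pkl","rb")); v=c["img"].max(2)
m=(v<60).astype(np.uint8); m[:, :300]=0;m[:,360:]=0;m[:140]=0;m[305:]=0
m=cv2.morphologyEx(m,cv2.MORPH_OPEN,np.ones((5,5)))
ct=max(cv2.findContours(m,0,2)[0],key=cv2.contourArea); rc=cv2.minAreaRect(ct); print(rc)
p=ct[:,0]; cen=lambda y0,y1:(lambda q:[(q[:,0].min()+q[:,0].max())/2,(y0+y1)/2])(p[(p[:,1]>=y0)&(p[:,1]<=y1)])
y0,y1=p[:,1].min(),p[:,1].max(); A,B=cen(y0+20,y0+24),cen(y1-24,y1-20)
a,b=cast(c,[A,B],.165,s); e0,e1=cast(c,[[A[0],y0],[B[0],y1]],.165,s); print(a,b,"len",np.linalg.norm(e0-e1),"mid",(e0+e1)/2)
d=a-b; print("handle dir deg",np.degrees(np.arctan2(d[1],d[0])))
r=R.from_quat(s["eef_rot"]).as_matrix(); mid=(e0+e1)/2; print("tool x",np.degrees(np.arctan2(r[1,0],r[0,0])),"shift",r.T@(mid-[0,0,.019]-s["position"]))
E
```

```text
((329.1943664550781, 236.90899658203125), (12.529717445373535, 112.34673309326172), 2.2605016231536865)Traceback (most recent call last):
  File "<stdin>", line 7, in <module>
  File "<stdin>", line 6, in <lambda>
  File "<stdin>", line 6, in <lambda>
    return umr_minimum(a, axis, None, out, keepdims, initial, where)
ValueError: zero-size array to reduction operation minimum which has no identity
```

```bash
python3 - <<'E'
from h import *
s,c=pickle.load(open("pics/w4.pkl","rb")); v=c["img"].max(2)
m=(v<80).astype(np.uint8); m[:, :310]=0;m[:,345:]=0;m[:140]=0;m[305:]=0
n,l,st,ce=cv2.connectedComponentsWithStats(m); k=1+st[1:,4].argmax(); q=np.argwhere(l==k)[:,::-1]; y0,y1=q[:,1].min(),q[:,1].max()
cen=lambda y:[np.median(q[abs(q[:,1]-y)<8,0]),y]
A,B=cen(y0+15),cen(y1-15); a,b=cast(c,[A,B],.165,s); e0,e1=cast(c,[[A[0],y0],[B[0],y1]],.165,s); mid=(e0+e1)/2
print(A,B,y0,y1,"len",np.linalg.norm(e0-e1),"mid",mid); d=a-b; print("handle dir deg",np.degrees(np.arctan2(d[1],d[0])))
r=R.from_quat(s["eef_rot"]).as_matrix(); print("tool x",np.degrees(np.arctan2(r[1,0],r[0,0])),"shift",r.T@(mid-[0,0,.019]-s["position"]))
E
```

```text
[np.float64(332.0), np.int64(164)] [np.float64(328.0), np.int64(278)] 149 293 len 0.12119204822975305 mid [0.6419343  0.14636124 0.165     ]
handle dir deg 77.22462247427329
tool x 78.63669589892551 shift [0.00348594 0.01099422 0.13719638]
```

```bash
python3 -m handwheel '{"dr":[[0,0,0.003],[0,0,0.003],[0,0,0.003],[0,0,0.003],[0,0,0.003]],"linear":[[0.03,0.09,0.3],[0.03,0.09,0.7],[0.03,0.09,0.9],[0.03,0.09,0.9],[0.03,0.09,0.9]],"claw":[0.8,0.8,0.8,0.8,0.8]}'
python3 - <<'E'
from h import *
from workcell import sensors,cams
s=sensors.sense(); c=cams.capture("wrist"); r=R.from_quat(s["eef_rot"]).as_matrix(); print(s["position"],r[:,0])
v=c["img"].max(2)
mid=np.array([.6419,.1464,.165]); u=np.array([np.cos(np.radians(78)),np.sin(np.radians(78)),0])
print(proj(c,[mid,mid+.045*u],s)); cv2.imwrite("pics/w5.png",c["img"])
for y in (250,280,300,320): print(y,[ (int(g[0]),int(g[-1])) for g in [np.flatnonzero(v[y,200:440]<70)+200] if len(g)], ''.join('#' if x<70 else '.' for x in v[y,220:420:3]))
E
```

```text
clock: 9.45
position: [0.6415, 0.1432, 0.1959]
eef_rot: [0.778, 0.628, -0.0, 0.0]
force: [-0.2, -0.5, 0.6]
grip_width: 0.0705
gripper_force: 0.0
[0.64151624 0.14323065 0.19592691] [ 2.11399942e-01  9.77399220e-01 -9.10361557e-04]
[[315.1901923  267.7696648 ]
 [314.62027378 190.75396344]]
250 [(305, 439)] .............................######...................#############
280 [(231, 439)] ....####.....................######..................##############
300 [(219, 439)] ##########...................######..................##############
320 [(204, 439)] ##########...................######.................###############
```

View pics/w5.png

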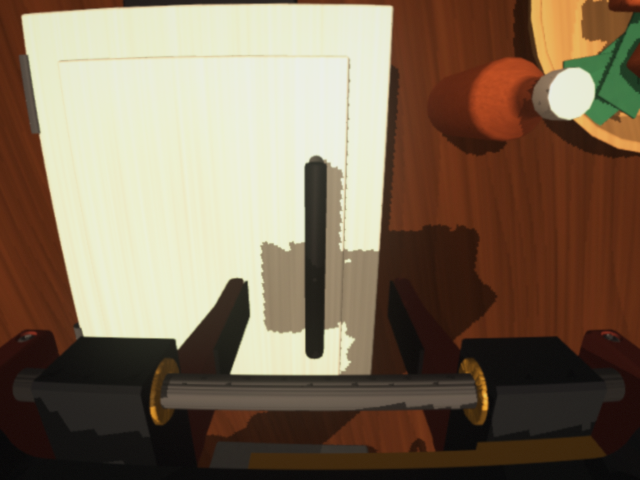

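The bar stands upright in the image at column 315, centred between the fingers and matching the estimate. I'll descend 50 mm and close.

```bash
python3 -m handwheel '{"dr":[[0,0,0],[0,0,0],[0,0,0],[0,0,0],[0,0,0],[0,0,0],[0,0,0],[0,0,0],[0,0,0],[0,0,0],[0,0,0],[0,0,0]],"linear":[[0.02,0,0.2],[0.02,0,0.4],[0.02,0,0.48],[0.02,0,0.48],[0.02,0,0.48],[0.02,0,0.48],[0.02,0,0.48],[0.02,0,0.48],[0.02,0,0.48],[0.02,0,0.48],[0.02,0,0.48],[0.02,0,0.48]],"claw":[0.8,0.8,0.8,0,0,0,0,0,0,0,0,0]}'
python3 -m handwheel '{"dr":[[0,0,0],[0,0,0],[0,0,0],[0,0,0]],"linear":[[0,0,0],[0,0,0],[0,0,0],[0,0,0]],"claw":[0,0,0,0]}'
python3 - <<'E'
from h import *
from workcell import sensors
s=sensors.sense(); r=R.from_quat(s["eef_rot"]).as_matrix(); print(s["position"],r.round(3),s["qpos"].round(2))
yaw=np.radians(-12); P=s["position"]+.019*r[:,2]*-1; print("grasp pt",P)
# bar path: lid axes; rotate bar about hinge; tool tilt th about -tool x
ex=np.array([np.cos(yaw),np.sin(yaw),0]); ez=np.array([0,0,1.])
for L in range(5,51,5):
    a=np.radians(L); a0=np.arctan2(.055,.19); rr=np.hypot(.055,.19); th=np.radians(L*0.5)
    db=(rr*np.cos(a0+a)-.19)*ex+(rr*np.sin(a0+a)-.055)*ez
    Rn=R.from_rotvec(-th*r[:,0]).as_matrix()@r
    d=P+db+.019*Rn[:,2]-s["position"]
    print(L,"lin",(r.T@d*10).round(3),"drx",round(-L*.5/180,4))
E
```

```text
clock: 10.7
position: [0.6402, 0.1475, 0.1476]
eef_rot: [0.778, 0.629, -0.001, -0.001]
force: [-5.4, -0.6, 3.4]
grip_width: 0.0111
gripper_force: 30.0
clock: 11.1
position: [0.6402, 0.1475, 0.1475]
eef_rot: [0.778, 0.629, -0.001, -0.001]
force: [-4.5, 0.3, 3.1]
grip_width: 0.0113
gripper_force: 30.0
[0.64023144 0.14750211 0.1475309 ] [[ 0.209  0.978 -0.003]
 [ 0.978 -0.209 -0.   ]
 [-0.001 -0.003 -1.   ]] [-0.05  0.55 -0.38  1.65  0.23  0.99 -0.72]
grasp pt [0.64029293 0.14750718 0.1665308 ]
5 lin [-0.    -0.047 -0.164] drx -0.0139
10 lin [-0.    -0.109 -0.322] drx -0.0278
15 lin [-0.001 -0.184 -0.474] drx -0.0417
20 lin [-0.001 -0.272 -0.619] drx -0.0556
25 lin [-0.001 -0.372 -0.755] drx -0.0694
30 lin [-0.001 -0.483 -0.881] drx -0.0833
35 lin [-0.002 -0.605 -0.997] drx -0.0972
40 lin [-0.002 -0.736 -1.102] drx -0.1111
45 lin [-0.002 -0.876 -1.194] drx -0.125
50 lin [-0.003 -1.024 -1.273] drx -0.1389
```

```bash
python3 -m handwheel '{"dr":[[-0.007,0,0],[-0.014,0,0],[-0.021,0,0],[-0.028,0,0],[-0.035,0,0],[-0.042,0,0],[-0.049,0,0],[-0.056,0,0],[-0.063,0,0],[-0.069,0,0],[-0.069,0,0],[-0.069,0,0]],"linear":[[0,-0.02,-0.08],[0,-0.047,-0.164],[0,-0.075,-0.24],[0,-0.109,-0.322],[0,-0.145,-0.4],[0,-0.184,-0.474],[0,-0.226,-0.548],[0,-0.272,-0.619],[0,-0.32,-0.69],[0,-0.372,-0.755],[0,-0.372,-0.755],[0,-0.372,-0.755]],"claw":[0,0,0,0,0,0,0,0,0,0,0,0]}'
cat > lid.py <<'E'
from h import *
from workcell import sensors
s=sensors.sense(); r=R.from_quat(s["eef_rot"]).as_matrix(); P=s["position"]-.019*r[:,2]
yaw=np.radians(-12); ex=np.array([np.cos(yaw),np.sin(yaw),0]); P0=np.array([.6403,.1475,.1655]); H=P0-.19*ex-[0,0,.055]
rel=P-H; a0=np.arctan2(.055,.19); L=np.degrees(np.arctan2(rel[2],rel@ex)-a0)
print("lid deg",L,"radius",np.hypot(rel[2],rel@ex),"side",rel@[-ex[1],ex[0],0],"tilt",np.degrees(np.arccos(-r[2,2])),s["qpos"].round(2),s["force"],s["grip_width"])
for Lt in range(int(round(L/5)*5)+5,56,5):
    a=np.radians(Lt); Rn=R.from_rotvec(-np.radians((Lt-L)*.5)*r[:,0]).as_matrix()@r
    T=H+.1978*(np.cos(a0+a)*ex+np.sin(a0+a)*np.array([0,0,1]))+.019*Rn[:,2]
    print(Lt,(r.T@(T-s["position"])*10).round(3),round(-(Lt-L)*.5/180,4))
E
python3 lid.py
```

```text
clock: 12.3
position: [0.6044, 0.1556, 0.2234]
eef_rot: [0.773, 0.625, 0.068, 0.084]
force: [-2.8, 4.8, -9.9]
grip_width: 0.0114
gripper_force: 30.0
lid deg 25.264789550925943 radius 0.19877147337199635 side 0.0004828767916781341 tilt 12.424689976434754 [-0.12  0.32 -0.37  1.82  0.33  0.87 -0.87] [-2.82727546  4.78511981 -9.91390601] 0.011404173731070931
30 [-0.005 -0.086 -0.135] -0.0132
35 [-0.005 -0.179 -0.275] -0.027
40 [-0.005 -0.285 -0.405] -0.0409
45 [-0.005 -0.401 -0.526] -0.0548
50 [-0.005 -0.528 -0.636] -0.0687
55 [-0.005 -0.663 -0.734] -0.0826
```

Tracking the lid well (25°, radius correct, forces small). I'll continue to 50°.

```bash
python3 -m handwheel '{"dr":[[-0.007,0,0],[-0.014,0,0],[-0.021,0,0],[-0.027,0,0],[-0.034,0,0],[-0.041,0,0],[-0.048,0,0],[-0.055,0,0],[-0.062,0,0],[-0.069,0,0],[-0.069,0,0],[-0.069,0,0]],"linear":[[0,-0.043,-0.07],[0,-0.086,-0.135],[0,-0.132,-0.206],[0,-0.179,-0.275],[0,-0.23,-0.341],[0,-0.285,-0.405],[0,-0.342,-0.467],[0,-0.401,-0.526],[0,-0.464,-0.582],[0,-0.528,-0.636],[0,-0.528,-0.636],[0,-0.528,-0.636]],"claw":[0,0,0,0,0,0,0,0,0,0,0,0]}'
python3 lid.py
python3 - <<'E'
from h import *
from workcell import sensors,cams
s=cams.capture("scene"); t=cams.capture("top")
cv2.imwrite("pics/end.png",np.hstack([s["img"][130:370,200:500],cv2.resize(t["img"][170:290,170:420],(500,240))])); pickle.dump((s,t),open("pics/end.pkl","wb"))
E
```

```text
clock: 13.5
position: [0.5425, 0.1697, 0.2756]
eef_rot: [0.759, 0.614, 0.137, 0.168]
force: [1.9, 5.9, -5.8]
grip_width: 0.0112
gripper_force: 30.0
lid deg 49.712357217043824 radius 0.19981728680152752 side 0.0013171558007953165 tilt 25.025591884046996 [-0.23  0.1  -0.39  2.02  0.51  0.78 -1.14] [ 1.85593297  5.90647668 -5.80385208] 0.011180272031787052
55 [-0.013 -0.132 -0.119] -0.0147
```

View pics/end.png

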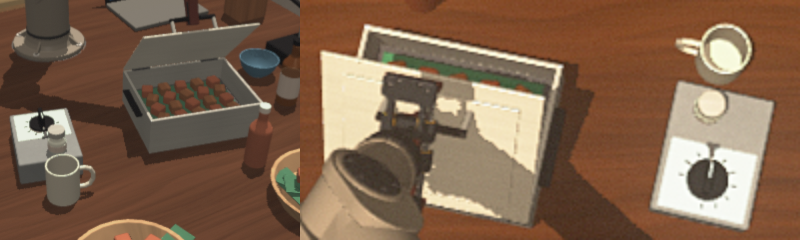

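The picture shows the lid open about 50° in the gripper, the knob's pointer (711,160) on the clip (711,150), and the bystanders undisturbed. I'll settle for a moment, then hand in.

```bash
python3 -m handwheel '{"dr":[[0,0,0],[0,0,0],[0,0,0],[0,0,0],[0,0,0],[0,0,0]],"linear":[[0,0,0],[0,0,0],[0,0,0],[0,0,0],[0,0,0],[0,0,0]],"claw":[0,0,0,0,0,0]}'
python3 lid.py; python3 -c "from workcell import manip; print(manip.sign_off())"
```

```text
clock: 14.2
position: [0.543, 0.1696, 0.2754]
eef_rot: [0.759, 0.614, 0.137, 0.167]
force: [2.2, 5.6, -5.2]
grip_width: 0.011
gripper_force: 30.0
lid deg 49.54957695198482 radius 0.19981733040118654 side 0.0013260088593995442 tilt 24.99901270647573 [-0.23  0.1  -0.39  2.02  0.51  0.78 -1.14] [ 2.21584429  5.64535243 -5.17688314] 0.01100904311892224
55 [-0.013 -0.136 -0.124] -0.0151
the job is handed in; nothing more can be done
None
```

The job is handed in at 14.2 s (no verdict came back): the thermostat pointer stands on the clip, and the gripper is holding the lid at about 49.5° by my estimate from the arm's pose; none of the bystanders appeared moved in the last pictures.

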